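# Nest the pour-nosed parts trays

### The arm

A 6-joint arm with a two-finger parallel gripper is mounted at the origin on a cart in front of the work surface, level with it; the furniture and walls round the work are solid. World frame = base frame: x ahead of the robot, y to its left, z up, the work surface at z = 0. Lengths are in m, angles in rad, forces in N, time in s.
With the tool pointing down it reaches from about 0.325 to 0.9 m from the base axis. Payload 6.1 kg.
Tool frame: the origin (TCP) lies midway between the tips of the shut fingers; the grasp point (between the pads) lies 19 mm behind it (ctrl.grip_depth is the distance from the TCP to the grasp point, in m); z points along the fingers, y is the line along which they close (so a half turn about z gives the same grasp; the last joint's range is limited). The gripper opens to 85 mm and grips with 20 to 120 N. Pads are 22 mm wide; open, the fingers measure 114 mm over their backs; the gripper's body (76 mm by 85 mm) begins 54 mm behind the grasp point. The pads swing forward as they close: fully open they stand 13 mm farther back than shut.
Start: joints at [1.017, 0.22, 1.526, -0, 1.395, -0.126], TCP at [0.259, 0.569, 0.231] pointing down, gripper open.
Joint ranges: [-2.98, 2.98], [-0.91, 2.08], [0.09, 2.57], [-1.24, 4.39], [0.2, 2.65], [-2.68, 2.68]. Speed limits (rad/s): [2.57, 2.57, 3.01, 3.14, 3.14, 3.14].

### API

Orientations are given as a 3x3 rotation matrix whose columns are the frame's x, y, z axes.
In Python, from plant import ctrl, grab_frame, order, cut_out gives the robot as it stands.
- The arm moves only by the tool step_arm, never from a script. Its arguments are lists of equal length, an entry for each row: "hand": the opening in per cent of the stroke, from 0 (shut) to 100 (fully open); "xyz": the shift along the tool's x, y, z in mm, a list of three; "turn": the turn, a rotation vector about the tool's x, y, z in rad, a list of three. A call has 1 to 10 rows; each row is the pose to reach, as a shift and turn from the pose commanded when the call began, along the tool's axes at that moment; what a row does not reach only later rows make up. A row lasts 1/8 s, in which the tool goes at most 62.5 mm and 10.7 degrees, less where a joint would pass 70% of its speed; a pose out of reach is approached as far as the arm can. A call with a gripper value outside its range is refused whole. The fingers move at their own pace and stop on an object; "force" is the grip in N (left out, the last holds). Time passes only in rows, so rows that repeat a pose let the fingers close. It gives the time, the measured TCP pose, the force, the opening and the grip force at its end, in the units of the state.
- ctrl.read_state(): the state, without advancing time (a new reading comes with each control period).
- grab_frame(name): name is "scene" or "top" or "wrist"; returns a dict with "frame" (480x640x3 uint8, red, green, blue), "mtx" (3x3 intrinsics, pixels), "k1" (the pictures are not rectified: a ray, as slopes to the right and down, at radius r is drawn at 1 + k1 r^2 times it, then the intrinsics apply), "T" (4x4, takes a point from camera to world coordinates). Camera axes: x right, y up, looking along -z (the intrinsics and any distortion apply to the point x, -y, -z); pixel columns grow to the right and rows downward; lengths in m; the calibration is good to about 2 mm. A picture is of the moment at which its call begins. There is no depth.
- order.finish_job(): hands the job in; it is judged then, once.
Trained networks look in a picture, given as the dict that the camera call returned (one of the last four; its "shot" number tells which), for a name from the list of things; names that differ only in an ending like _2 or _b are one class to them, and where a whole thing is asked for, a point or a joint stands for the part that bears it (a point fixed in the world has none). Each returns a list of dicts, best first, with "confidence" (0 to 1); they miss things now and then, are a little off and sometimes report something else, mostly with a low value. They report only what shows in the picture. A call takes as long as a camera call.
- cut_out(target, picture): "region" (480x640 bool, what is visible of it) and "centre" ([row, column] in pixels, amid what is visible of it).
The state is a dict: "t": time; "joints": joint angles; "joint_vel": joint speeds; "effort": joint torques, N m; "tool_pos": TCP position; "eef_rot": TCP orientation; "wrist_force": force on the tool from outside, world axes, zero at the start; "moment": the same for the moment, N m; "finger_gap": opening from 0.0 (shut) to 1.0 (fully open); "gripper_force": force on a finger pad.
Only numpy, scipy, OpenCV 4.12 (cv2) and the standard library are available. Lean on these libraries where they do the work, as an engineer would, in place of code of your own. Each camera call takes 0.05 s, during which the arm holds its last target. There are 200 camera calls.

### The job

Clear the bench by nesting the three parts trays into one stack: leave the tray on the plywood board where it is and put the other two, the one standing on the table and the one on the sloping rest, on top of it in either order. Turn each so that its nose lies over the nose below and its foot drops fully home, level, in the tray beneath; leave the sanding block and the roll of tape where they are.

Things in the scene. Friction and masses are not known exactly. Their poses are not given: they have to be found in the camera images.
- board: plywood board, 150 x 85 x 9 mm, lying fixed on the table; origin at the centre of its underside, x along its length. Tray A stands on it.
- tray_a_mid (a point): centre of tray A, loose and upright on the board; half-way up (22 mm over its underside), x to the nose, z out of its open top. All three trays are alike: grey plastic, 130 mm long, 60 mm wide, 44 mm high. Outline: straight sides 60 mm apart from the square end (label holder) at x = -65 mm to x = +25 mm, then tapering to a blunt nose 20 mm wide at x = +65 mm
- tray_a_nose (a point): middle of tray A's blunt nose, 65 mm from its centre along x, half-way up. Each tray's lower 12 mm is a closed foot of the same outline, set in 5 mm all round at its top, 8 mm at its underside; above it upright walls, 3 mm thick, 32 mm high, open at the top, inside floor 16 mm over the underside. Best held across the 60 mm width by these walls
- tray_b_mid (a point): centre of tray B (half-way up; axes as for tray A), loose and upright on the table, turned its own way; about 150 g. A tray's foot drops 12 mm into the mouth of another with 2 mm of play all round, and its step then sits on the rim below, so nested trays stand 32 mm one above the other. Nose over square end it does not go in
- tray_b_nose (a point): middle of tray B's blunt nose, 65 mm from its centre along x, half-way up
- tray_c_mid (a point): centre of tray C (half-way up; axes as for tray A), about 150 g, lying on the sloping rest, tilted lengthwise 35 degrees (0.61 rad): square end down against the lip, nose up, open top facing up and towards the robot's side
- tray_c_nose (a point): middle of tray C's blunt nose, 65 mm from its centre along x, half-way up
- rest: dark steel rest, fixed to the table: a deck 44 mm wide, 128 mm long, rising at 35 degrees towards its +x, with a lip 8 mm high at its low (-x) end; narrower than the tray on it, about 95 mm high at the back. Origin on the table under its middle
- sanding_block: brown sanding block, 64 x 100 x 27 mm, a bystander; origin at the centre of its underside
- masking_tape: roll of masking tape lying flat, 94 mm across, 24 mm high, a bystander; origin at the centre of its underside

How it is judged:
On the way:
1. the first of the two trays is nested in the tray on the board, nose over nose (((horizontal distance between tray_b_mid and tray_a_mid below 0.005 m and horizontal distance between tray_b_nose and tray_a_nose below 0.007 m and z of tray_b_mid in the frame of tray_a_mid between 0.029 and 0.035 m) or (horizontal distance between tray_c_mid and tray_a_mid below 0.005 m and horizontal distance between tray_c_nose and tray_a_nose below 0.007 m and z of tray_c_mid in the frame of tray_a_mid between 0.029 and 0.035 m))), for 0.2 s.
At the end, for the whole second after the job is handed in: Tray A stands on the board (its centre within 30 mm of where it started) and trays B and C, in either order, are nested on it: centres within 5 mm and noses within 7 mm of tray A's seen from above, 32 mm and 64 mm (each within 3 mm) higher than tray A; all three level within 0.06 rad and at rest (distance of tray_a_mid from where it was at the start of the episode below 0.03 m and height (world z) of tray_a_mid below 0.036 m and angle between each of tray_a_mid, tray_b_mid, tray_c_mid's own z axis and vertical below 0.06 rad and linear speed of each of tray_a, tray_b, tray_c below 0.02 m/s and ((horizontal distance between each of tray_b_mid, tray_c_mid and tray_a_mid below 0.005 m and horizontal distance between each of tray_b_nose, tray_c_nose and tray_a_nose below 0.007 m and z of tray_b_mid in the frame of tray_a_mid between 0.029 and 0.035 m and z of tray_c_mid in the frame of tray_a_mid between 0.061 and 0.067 m) or (horizontal distance between each of tray_c_mid, tray_b_mid and tray_a_mid below 0.005 m and horizontal distance between each of tray_c_nose, tray_b_nose and tray_a_nose below 0.007 m and z of tray_c_mid in the frame of tray_a_mid between 0.029 and 0.035 m and z of tray_b_mid in the frame of tray_a_mid between 0.061 and 0.067 m))); the robot touches nothing.
It fails at once if the sanding block is shoved more than 25 mm (distance of sanding_block from where it was at the start of the episode above 0.025 m).
It fails at once if the roll of tape is shoved more than 25 mm (distance of masking_tape from where it was at the start of the episode above 0.025 m).
It also fails if it takes over 56 s, if anything falls off the work surface, if the arm or the gripper's body presses on something with over 40 N, if the wrist force passes 120 N, or if a joint passes its speed limit or range.

## Working session

There is one attempt and no reset: what is moved stays moved. The work goes in short steps, Python scripts to look and compute and a tool call to move; the robot and the scene stay as the last step left them, time stands still between calls to the robot, and variables do not carry over. Pictures are saved under pics/ and viewed, at most 12 in all, crops included, and the job is handed in when it is done.

Besides the shell and the picture viewer there is one more tool, called after "Emit:" as a command line: name --argument value ..., lists and objects as JSON in quotes. step_arm: Moves the arm, as the interface text tells. Its arguments: {"type":"object","properties":{"hand":{"type":"array"},"xyz":{"type":"array"},"turn":{"type":"array"},"force":{"type":"number"}},"required":["hand","xyz","turn"]}

```bash
ls; mkdir -p pics
cat > look.py <<'E'
from plant import ctrl, grab_frame, order, cut_out
import cv2, numpy as np
def save(d,n): cv2.imwrite('pics/'+n+'.png', cv2.cvtColor(d['frame'],cv2.COLOR_RGB2BGR))
E
python3 - <<'E'
from look import *
s=ctrl.read_state(); print(s)
for n in ('scene','top'):
    d=grab_frame(n); save(d,n+'0'); print(n,d['mtx'].tolist() if hasattr(d['mtx'],'tolist') else d['mtx'],d['k1'],np.round(d['T'],3))
    np.savez('pics/'+n+'0.npz',**{k:d[k] for k in('frame','mtx','k1','T')})
    for t in ('tray_a_mid','tray_a_nose','board','rest','sanding_block','masking_tape'):
        for r in cut_out(t,d): 
            ys,xs=np.nonzero(r['region']); print(t,round(r['confidence'],2),np.round(r['centre']),len(xs),xs.min(),xs.max(),ys.min(),ys.max())
E
```

```text
pics
{'t': 0.0, 'joints': array([ 1.01691501e+00,  2.21205800e-01,  1.52759716e+00, -4.49994020e-06,
        1.39468866e+00, -1.26140559e-01]), 'joint_vel': array([ 0.00011519,  0.00116976, -0.00105808, -0.0013966 , -0.0010382 ,
        0.00013131]), 'effort': array([-5.21655438e-04, -4.96916342e+01, -3.89392126e+01, -3.15334701e-04,
        1.14121891e-02,  2.62493080e-05]), 'tool_pos': array([0.25897379, 0.56816999, 0.23021921]), 'eef_rot': array([[-9.09905456e-01,  4.14814503e-01, -9.95075030e-04],
       [ 4.14815630e-01,  9.09904048e-01, -1.61738350e-03],
       [ 2.34508667e-04, -1.88443874e-03, -9.99998197e-01]]), 'wrist_force': array([ 0.36056457, -0.11497419,  0.36768352]), 'moment': array([ 0.05078461,  0.0549358 , -0.01791746]), 'gripper_force': 0.0, 'finger_gap': 1.0015859834454397}
scene [[463.0184472755906, 0.0, 318.1339132676783], [0.0, 463.0184472755906, 237.71126310160693], [0.0, 0.0, 1.0]] -0.04582605216244031 [[ 0.487  0.617 -0.618  0.054]
 [-0.873  0.33  -0.359 -0.055]
 [-0.018  0.715  0.699  0.691]
 [ 0.     0.     0.     1.   ]]
tray_a_mid 0.82 [310. 302.] 2357 286 331 273 345
board 0.73 [343. 290.] 1287 274 337 289 360
rest 0.9 [257. 225.] 1003 196 243 221 287
masking_tape 0.75 [261. 402.] 1171 381 428 231 271
top [[472.1218977937076, 0.0, 316.8325570819934], [0.0, 472.1218977937076, 239.37470673101893], [0.0, 0.0, 1.0]] 0.004222540248305306 [[ 0.015  0.995 -0.095  0.511]
 [-1.     0.016  0.009  0.252]
 [ 0.011  0.095  0.995  0.936]
 [ 0.     0.     0.     1.   ]]
tray_a_nose 0.96 [309. 333.] 2090 305 364 278 343
board 0.95 [308. 308.] 1212 289 368 267 350
rest 0.62 [265. 220.] 484 196 230 260 314
sanding_block 0.87 [222. 277.] 1721 254 303 197 254
sanding_block 0.63 [308. 334.] 2111 305 365 278 342
masking_tape 0.78 [177. 390.] 1077 355 404 163 212
```

Run:
```python
import cv2
for n,b in(('scene0',(150,180,470,380)),('top0',(150,130,450,370))):
    a=cv2.imread(f'pics/{n}.png'); x0,y0,x1,y1=b
    c=cv2.resize(a[y0:y1,x0:x1],None,fx=2.5,fy=2.5,interpolation=cv2.INTER_CUBIC); print(c.shape); cv2.imwrite(f'pics/{n}c.png',c)
```

```text
(500, 800, 3)
(600, 750, 3)
```

View pics/top0c.png

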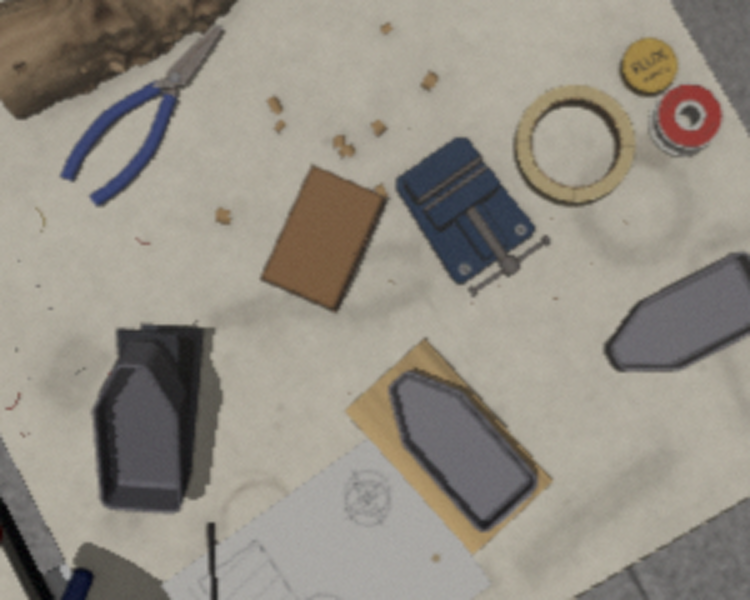

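View pics/scene0c.png

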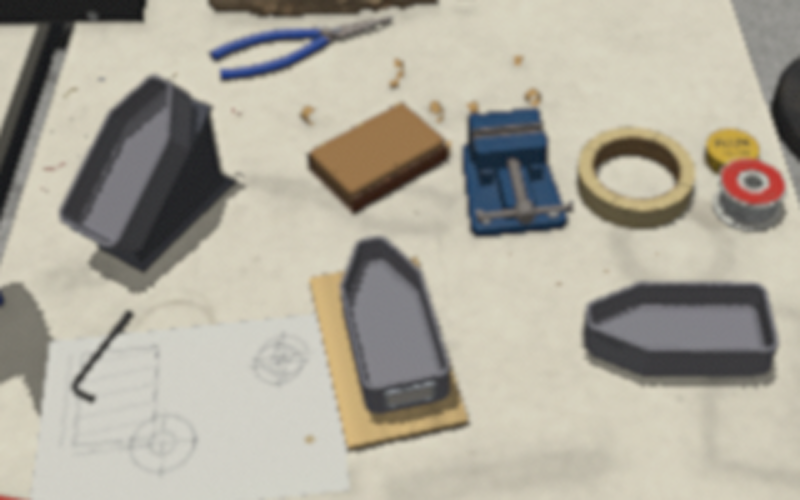

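Top picture (crop ×2.5, offset 150,130): tray A on the board at about (465,450), nose upper left. Tray B is at the right edge, nose pointing left (610,350). Tray C is on the rest at (140,430), nose up. The block is at (323,238) and the tape at (575,145). Next I'll fit the tray model to the network silhouettes.

```bash
cat >> look.py <<'E'
from scipy.optimize import minimize
from scipy.spatial.transform import Rotation as R
OUT=np.array([[-65,-30],[-65,30],[25,30],[65,10],[65,-10],[25,-30]])/1e3
def inset(d):
    m=cv2.fillPoly(np.zeros((1400,1400),np.uint8),[np.int32(np.round(OUT*1e4+[700,700]))],1) # unused raster
    n=len(OUT); L=[]
    for i in range(n):
        a,b=OUT[i],OUT[(i+1)%n]; t=(b-a)/np.linalg.norm(b-a); nn=np.array([t[1],-t[0]])
        L.append((nn,nn@a-d))
    return np.array([np.linalg.solve([L[i-1][0],L[i][0]],[L[i-1][1],L[i][1]]) for i in range(n)])
def z(P,h): return np.c_[P,np.full(len(P),h)]
SOL=np.vstack([z(OUT,.022),z(OUT,-.010),z(inset(.005),-.010),z(inset(.008),-.022)])
RIMI=z(inset(.003),.022)
def proj(P,d):
    T=np.array(d['T']); c=(np.asarray(P)-T[:3,3])@T[:3,:3]
    u=np.c_[c[:,0]/-c[:,2],-c[:,1]/-c[:,2]]; u=u*(1+d['k1']*(u**2).sum(1,keepdims=True))
    K=np.array(d['mtx']); return u@K[:2,:2].T+K[:2,2]
def ray(px,d):
    K=np.array(d['mtx']); q=(np.array(px)-K[:2,2])/K[0,0]; u=q.copy()
    for _ in range(9): u=q/(1+d['k1']*(u@u))
    T=np.array(d['T']); v=T[:3,:3]@np.array([u[0],-u[1],-1]); return T[:3,3],v
def onz(px,h,d):
    o,v=ray(px,d); return o+v*(h-o[2])/v[2]
def pose(p,tilt=0):  # x,y,z,yaw -> points fn
    M=R.from_euler('ZY',[p[3],-tilt]).as_matrix(); return lambda P: P@M.T+np.array(p[:3])
def draw(p,tilt,d,S=SOL):
    u=proj(pose(p,tilt)(S),d); h=cv2.convexHull(np.float32(u)).reshape(-1,2)
    m=np.zeros((480,640),np.uint8); cv2.fillConvexPoly(m,np.int32(np.round(h*16)),255,shift=4,lineType=cv2.LINE_AA); return m/255.
def fit(obs,p0,tilt=0,zfix=None):
    def full(q): return q if zfix is None else np.array([q[0],q[1],zfix,q[2]])
    def cost(q): return sum(np.abs(draw(full(q),tilt,d)-m).sum()/m.sum() for d,m in obs)
    q0=np.array(p0,float) if zfix is None else np.array([p0[0],p0[1],p0[3]])
    best=None
    for s in (.02,.006):
        k=len(q0); sim=np.vstack([q0]+[q0+np.eye(k)[i]*(s if i<k-1 else s*8) for i in range(k)])
        r=minimize(cost,q0,method='Nelder-Mead',options=dict(initial_simplex=sim,xatol=1e-5,fatol=1e-5,maxiter=600)); q0=r.x
    return full(q0),r.fun
E
python3 - <<'E'
from look import *
for n in ('scene','top'):
    d=grab_frame(n); 
    allr=[]
    for t in ('tray_a_mid','tray_b_mid','tray_c_nose','tray_b_nose'):
        for r in cut_out(t,d):
            print(n,t,round(r['confidence'],2),np.round(r['centre']),r['region'].sum()); allr.append(r['region'])
    np.savez('pics/r_'+n+'.npz',reg=np.array(allr),frame=d['frame'],mtx=d['mtx'],k1=d['k1'],T=d['T'])
d=np.load('pics/top0.npz')
for nm,px,h in (('A',(150+465/2.5,130+450/2.5),.031),('Anose',(150+407/2.5,130+380/2.5),.05),('B nose',(150+612/2.5,130+348/2.5),.04),('C',(150+140/2.5,130+430/2.5),.08),('Cn',(150+133/2.5,130+365/2.5),.1)): print(nm,onz(px,h,d).round(3))
E
```

```text
scene tray_a_mid 0.81 [312. 304.] 2381
scene tray_a_mid 0.25 [240. 303.] 1497
scene tray_b_mid 0.59 [257. 225.] 1071
scene tray_b_mid 0.58 [310. 424.] 2809
scene tray_b_mid 0.21 [250. 200.] 2395
scene tray_c_nose 0.81 [248. 203.] 2430
scene tray_c_nose 0.6 [241. 302.] 1459
scene tray_b_nose 0.57 [315. 422.] 2648
top tray_a_mid 0.86 [310. 335.] 1998
top tray_b_mid 0.86 [255. 425.] 1956
top tray_c_nose 0.89 [304. 208.] 2258
top tray_b_nose 0.81 [256. 428.] 2036
A [0.464 0.205 0.031]
Anose [0.516 0.25  0.05 ]
B nose [0.542 0.095 0.04 ]
C [0.477 0.441 0.08 ]
Cn [0.523 0.443 0.1  ]
```

```bash
cat > f1.py <<'E'
from look import *
S=np.load('pics/r_scene.npz'); T=np.load('pics/r_top.npz')
for n,p0,tilt,zf,si,ti in (('A',(.464,.205,0,.73),0,.031,0,0),('B',(.568,.04,0,2.0),0,.022,3,1),('C',(.48,.44,.07,.03),.611,None,5,2)):
    mS,mT=S['reg'][si].astype(float),T['reg'][ti].astype(float)
    for nm,o in (('both',[(S,mS),(T,mT)]),('S',[(S,mS)]),('T',[(T,mT)])):
        p,f=fit(o,p0,tilt,zf); print(n,nm,p.round(4),round(f,3))
        if nm=='both': best=p
    for d,name in((S,'S'),(T,'T')):
        fn='pics/ov_%s.png'%name; im=cv2.imread(fn) if n!='A' else cv2.cvtColor(d['frame'],cv2.COLOR_RGB2BGR).repeat(3,0).repeat(3,1)
        P=pose(best,tilt)
        for Q,c in((z(OUT,.022),(0,255,0)),(z(inset(.003),.022),(0,255,255)),(z(OUT,-.01),(0,0,255))):
            cv2.polylines(im,[np.int32(np.round((proj(P(Q),d)*3+1)*16))],True,c,1,shift=4)
        cv2.imwrite(fn,im)
for nm,b in(('S',(170,200,470,360)),('T',(170,220,470,355))):
    im=cv2.imread('pics/ov_%s.png'%nm)[b[1]*3:b[3]*3,b[0]*3:b[2]*3]; cv2.imwrite('pics/ovc_%s.png'%nm,cv2.resize(im,(800,int(800*im.shape[0]/im.shape[1]))))
E
python3 f1.py; python3 -c "
import cv2,numpy as np
a=cv2.imread('pics/ovc_S.png');b=cv2.imread('pics/ovc_T.png');c=np.vstack([a,b]);print(c.shape);cv2.imwrite('pics/ovc.png',cv2.resize(c,(600,int(600*c.shape[0]/800))))"
```

```text
A both [0.4726 0.2157 0.031  0.7476] 0.702
A S [0.486  0.2212 0.031  0.7337] 0.262
A T [0.4721 0.2125 0.031  0.8003] 0.402
B both [0.5699 0.0364 0.022  2.0785] 0.707
B S [0.5785 0.0407 0.022  2.0542] 0.271
B T [0.5671 0.0333 0.022  2.1479] 0.411
C both [ 0.4821  0.4506  0.0653 -0.1208] 0.626
C S [ 0.5441  0.5271 -0.0223 -0.0412] 0.081
C T [ 0.4674  0.4796 -0.0826 -0.072 ] 0.055
(786, 800, 3)
```

View pics/ovc.png

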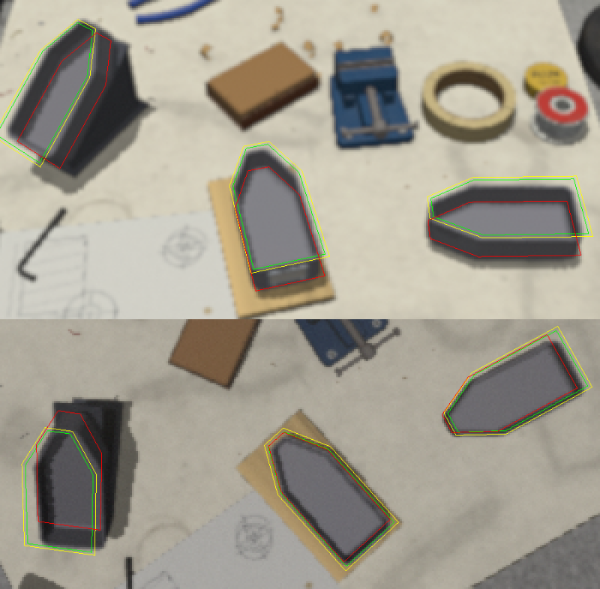

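The overlay shows my inset pointing outward (yellow lies outside green), so the sign is wrong. I'll fix it and refit.

```bash
sed -i 's/nn@a-d))/nn@a+d))/; /# unused raster/d' look.py; python3 f1.py; python3 -c "
import cv2,numpy as np
a=cv2.imread('pics/ovc_S.png');b=cv2.imread('pics/ovc_T.png');c=np.vstack([a,b]);print(c.shape);cv2.imwrite('pics/ovc2.png',cv2.resize(c,(610,int(610*c.shape[0]/800))))"
```

```text
A both [0.4701 0.2151 0.031  0.7257] 0.14
A S [0.4702 0.2149 0.031  0.7242] 0.048
A T [0.4697 0.2152 0.031  0.7556] 0.09
B both [0.5648 0.0368 0.022  2.045 ] 0.161
B S [0.5649 0.0363 0.022  2.0469] 0.056
B T [0.5642 0.0387 0.022  2.0372] 0.105
C both [ 0.482   0.4415  0.0737 -0.0578] 0.114
C S [ 0.4887  0.4495  0.0644 -0.0549] 0.032
C T [ 0.4809  0.4486  0.0418 -0.046 ] 0.043
(786, 800, 3)
```

View pics/ovc2.png

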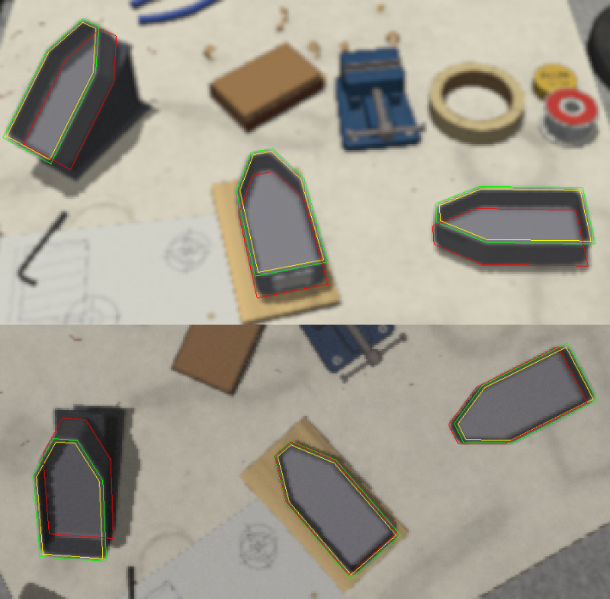

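Silhouette fits agree between cameras. A is (0.470, 0.215), yaw 0.726. B is (0.565, 0.037), yaw 2.045. C is about (0.482, 0.4415, 0.074), which matches the rest geometry of roughly 72 mm. I'll fetch B first.

```bash
cat > go.py <<'E'
from look import *
A=(.4701,.2151,.031,.7257);B=(.5648,.0368,.022,2.045);C=(.482,.4415,.0737,-.058)
def step(p,s,up,tilt=0,xg=-.005,down=.012,pr=True):
    """tool shift [mm] and turn to stand at the grasp of a tray of pose p, 'up' along its z above it"""
    st=ctrl.read_state(); M=R.from_euler('ZY',[p[3],-tilt]).as_matrix()
    Rt=np.c_[-s*M[:,0],s*M[:,1],-M[:,2]]; t=np.array(p[:3])+M@[xg,0,up-down]
    R0=st['eef_rot']; v=R0.T@(t-st['tool_pos'])*1e3; w=R.from_matrix(R0.T@Rt).as_rotvec()
    if pr: print('t',round(st['t'],2),'xyz',v.round(1),'turn',w.round(3),'n>=',np.ceil(max(np.linalg.norm(v)/62.5,np.linalg.norm(w)/.187)),'tcp->',t.round(4))
E
python3 -c "
from go import *
step(B,-1,.19)"
```

```text
t 1.2 xyz [-502.6 -360.3   31.3] turn [-0.     0.     0.669] n>= 10.0 tcp-> [0.5671 0.0324 0.2   ]
```

Emit:
step_arm --hand '[100, 100, 100, 100, 100, 100, 100, 100, 100, 100]' --xyz '[[-503, -360, 31], [-503, -360, 31], [-503, -360, 31], [-503, -360, 31], [-503, -360, 31], [-503, -360, 31], [-503, -360, 31], [-503, -360, 31], [-503, -360, 31], [-503, -360, 31]]' --turn '[[0, 0, 0.669], [0, 0, 0.669], [0, 0, 0.669], [0, 0, 0.669], [0, 0, 0.669], [0, 0, 0.669], [0, 0, 0.669], [0, 0, 0.669], [0, 0, 0.669], [0, 0, 0.669]]' --force 40

```text
t: 2.45
tool_pos: [0.5686, 0.0303, 0.2005]
eef_rot: [[-0.456, 0.89, 0.001], [0.89, 0.456, -0.0], [-0.0, 0.001, -1.0]]
wrist_force: [1.1, 0.7, -0.1]
finger_gap: 1.002
gripper_force: 0.0
```

```bash
python3 -c "
from go import *
step(B,-1,.19); step(B,-1,0)
d=grab_frame('wrist')
im=cv2.cvtColor(d['frame'],cv2.COLOR_RGB2BGR)
P=pose(B)
for Q,c in((z(OUT,.022),(0,255,0)),(z(inset(.003),.022),(0,255,255))): cv2.polylines(im,[np.int32(np.round(proj(P(Q),d)))],True,c,1)
cv2.imwrite('pics/w1.png',im)
for r in cut_out('tray_b_mid',d):
  m=r['region'].astype(float); print(r['confidence'],r['centre'],m.sum()); 
  p,f=fit([(d,m)],B,0,.022); print(p.round(4),f)
"
```

```text
t 2.45 xyz [ 2.5 -0.4  0.5] turn [ 0.001  0.    -0.001] n>= 1.0 tcp-> [0.5671 0.0324 0.2   ]
t 2.45 xyz [  2.6  -0.5 190.5] turn [ 0.001  0.    -0.001] n>= 4.0 tcp-> [0.5671 0.0324 0.01  ]
0.88 [203.6, 318.9] 9527.0
[0.5646 0.0354 0.022  2.0567] 0.04722594401463745
```

View pics/w1.png

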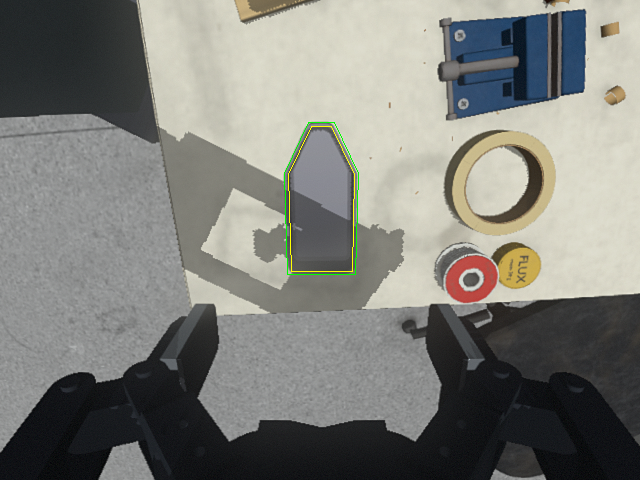

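The wrist view confirms the B fit: the outline lies on the rim at around columns 288–357, rows 122–274. Descending and gripping.

Emit:
step_arm --hand '[100, 100, 100, 100, 100, 100, 20, 20, 20, 20]' --xyz '[[2, 0, 50], [2, 0, 110], [2, 0, 160], [2, 0, 180], [2, 0, 190], [2, 0, 190], [2, 0, 190], [2, 0, 190], [2, 0, 190], [2, 0, 190]]' --turn '[[0, 0, 0.004], [0, 0, 0.004], [0, 0, 0.004], [0, 0, 0.004], [0, 0, 0.004], [0, 0, 0.004], [0, 0, 0.004], [0, 0, 0.004], [0, 0, 0.004], [0, 0, 0.004]]' --force 40

```text
t: 3.8
tool_pos: [0.5683, 0.0341, 0.0124]
eef_rot: [[-0.453, 0.892, 0.003], [0.892, 0.453, -0.0], [-0.002, 0.003, -1.0]]
wrist_force: [-0.7, -0.3, 5.8]
finger_gap: 0.693
gripper_force: 45.0
```

```bash
python3 -c "
from go import *
s=ctrl.read_state();print(s['tool_pos'],s['finger_gap'],s['gripper_force'],s['wrist_force'])"
```

```text
[0.56827767 0.03405961 0.01238873] 0.6926111907662813 44.9974000453949 [-0.72168199 -0.26753038  5.79604707]
```

Emit:
step_arm --hand '[20, 20, 20, 20, 20, 20]' --xyz '[[0, 0, -15], [0, 0, -50], [0, 0, -100], [0, 0, -140], [0, 0, -140], [0, 0, -140]]' --turn '[[0, 0, 0], [0, 0, 0], [0, 0, 0], [0, 0, 0], [0, 0, 0], [0, 0, 0]]'

```text
t: 4.55
tool_pos: [0.5661, 0.0342, 0.15]
eef_rot: [[-0.453, 0.892, -0.001], [0.892, 0.453, 0.0], [0.0, -0.001, -1.0]]
wrist_force: [-0.4, -0.2, -1.9]
finger_gap: 0.697
gripper_force: 44.2
```

```bash
cat > hold.py <<'E'
from go import *
import sys
def held(s,names=('wrist',),save_as=None):
    st=ctrl.read_state(); R0=st['eef_rot']; t=st['tool_pos']
    yaw=np.arctan2(R0[1,0],R0[0,0])+(0 if s<0 else np.pi)
    for n in names:
        d=grab_frame(n)
        for r in cut_out('tray_b_mid',d):
            p0=(t[0]-R0[0,0]*-s*-.003,t[1],t[2]+.012,yaw)
            p,f=fit([(d,r['region'].astype(float))],p0,0,t[2]+.012)
            M=R.from_euler('z',p[3]).as_matrix(); print(n,round(r['confidence'],2),'fit',p.round(4),round(f,3),'tcp in tray',((t-p[:3])@M*1e3).round(1),'yaw err',round(p[3]-yaw,3))
        if save_as: save(d,save_as+n)
E
python3 -c "
from hold import *
held(-1,('wrist','scene','top'),'h1')
step(A,-1,.1,xg=-.003)
step(A,-1,.032,xg=-.003)
print(ctrl.read_state()['wrist_force'],ctrl.read_state()['finger_gap'])"
```

```text
wrist 0.8 fit [0.5651 0.0367 0.162  2.0423] 0.25 tcp in tray [ -2.7   0.3 -12. ] yaw err 0.001
wrist 0.18 fit [ 0.6714 -0.1524  0.162   2.6275] 1.0 tcp in tray [ 183.5 -110.7  -12. ] yaw err 0.587
scene 0.72 fit [0.5603 0.0375 0.162  2.0264] 0.526 tcp in tray [ -5.5  -3.8 -12. ] yaw err -0.014
top 0.88 fit [0.5551 0.0612 0.162  1.8966] 1.344 tcp in tray [-29.   -1.8 -12. ] yaw err -0.144
top 0.35 fit [0.6535 0.16   0.162  2.3557] 2.31 tcp in tray [-27.2 150.7 -12. ] yaw err 0.315
t 4.85 xyz [203.8  -6.4  30.2] turn [-0.002  0.     1.315] n>= 8.0 tcp-> [0.4679 0.2131 0.119 ]
t 4.85 xyz [203.8  -6.3  98.2] turn [-0.002  0.     1.315] n>= 8.0 tcp-> [0.4679 0.2131 0.051 ]
[ 0.97384537  0.32892465 -1.28429684] 0.6943447328485636
```

Emit:
step_arm --hand '[20, 20, 20, 20, 20, 20, 20, 20, 20, 20]' --xyz '[[40, -1, 5], [80, -3, 10], [120, -4, 15], [160, -5, 20], [180, -6, 25], [204, -6, 25], [204, -6, 25], [204, -6, 25], [204, -6, 25], [204, -6, 25]]' --turn '[[0, 0, 0.16], [0, 0, 0.32], [0, 0, 0.48], [0, 0, 0.64], [0, 0, 0.8], [0, 0, 0.96], [0, 0, 1.12], [0, 0, 1.25], [0, 0, 1.315], [0, 0, 1.315]]'

```text
t: 6.1
tool_pos: [0.4687, 0.2133, 0.1248]
eef_rot: [[0.748, 0.664, -0.001], [0.664, -0.748, -0.0], [-0.001, -0.0, -1.0]]
wrist_force: [0.0, 0.7, -1.4]
finger_gap: 0.695
gripper_force: 44.0
```

```bash
python3 -c "
from hold import *
d=grab_frame('scene')
for r in cut_out('tray_a_mid',d): print(r['confidence'],r['centre'])
save(d,'s2')
d=grab_frame('wrist'); save(d,'w2')
step(A,-1,.05,xg=-.003)
step(A,-1,.032,xg=-.003)"
```

```text
0.68 [321.9, 306.4]
0.47 [344.5, 290.0]
t 6.25 xyz [-0.9 -0.5 56.1] turn [-0.     0.     0.001] n>= 1.0 tcp-> [0.4679 0.2131 0.069 ]
t 6.25 xyz [-0.9 -0.5 74.1] turn [-0.     0.     0.001] n>= 2.0 tcp-> [0.4679 0.2131 0.051 ]
```

View pics/w2.png

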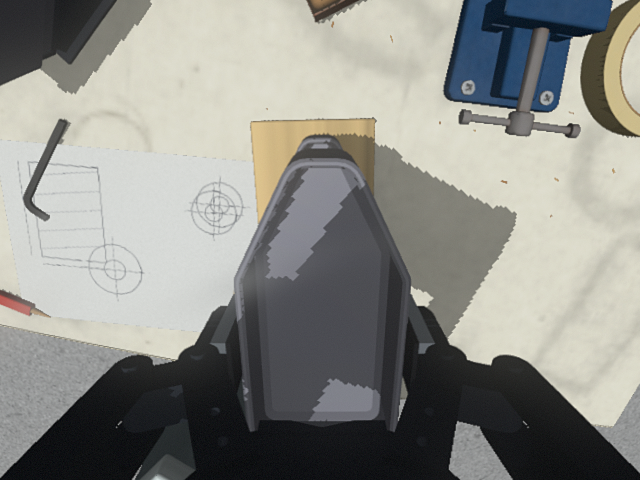

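B is held level, and A's nose shows just beyond B's at (320,145), in line with it. Lowering.

Emit:
step_arm --hand '[20, 20, 20, 20, 20, 20, 20]' --xyz '[[-1, -0.5, 30], [-1, -0.5, 50], [-1, -0.5, 60], [-1, -0.5, 66], [-1, -0.5, 70], [-1, -0.5, 72], [-1, -0.5, 72]]' --turn '[[0, 0, 0], [0, 0, 0], [0, 0, 0], [0, 0, 0], [0, 0, 0], [0, 0, 0], [0, 0, 0]]'

```text
t: 7.12
tool_pos: [0.4682, 0.2132, 0.0537]
eef_rot: [[0.748, 0.664, 0.001], [0.664, -0.748, 0.0], [0.001, 0.0, -1.0]]
wrist_force: [-0.4, -0.3, -2.2]
finger_gap: 0.697
gripper_force: 44.1
```

Emit:
step_arm --hand '[20, 20, 20, 20]' --xyz '[[0, 0, 1], [0, 0, 2], [0, 0, 3], [0, 0, 3]]' --turn '[[0, 0, 0], [0, 0, 0], [0, 0, 0], [0, 0, 0]]'

```text
t: 7.62
tool_pos: [0.4684, 0.2132, 0.0533]
eef_rot: [[0.748, 0.664, 0.0], [0.664, -0.748, -0.0], [0.0, 0.0, -1.0]]
wrist_force: [-10.9, -3.8, 22.3]
finger_gap: 0.693
gripper_force: 46.9
```

Contact came at TCP z 0.0533, and the seated height should be 0.0534. Relaxing, releasing and looking.

Emit:
step_arm --hand '[20, 100, 100, 100, 100, 100, 100, 100]' --xyz '[[0, 0, -1.5], [0, 0, -2], [0, 0, -2], [0, 0, -2], [0, 0, -10], [0, 0, -50], [0, 0, -100], [0, 0, -150]]' --turn '[[0, 0, 0], [0, 0, 0], [0, 0, 0], [0, 0, 0], [0, 0, 0], [0, 0, 0], [0, 0, 0], [0, 0, 0]]'

```text
t: 8.62
tool_pos: [0.4677, 0.213, 0.2022]
eef_rot: [[0.748, 0.664, 0.0], [0.664, -0.748, -0.0], [0.0, 0.0, -1.0]]
wrist_force: [1.1, 0.4, 0.2]
finger_gap: 0.998
gripper_force: 0.0
```

```bash
cat > stack.py <<'E'
from go import *
def fitrim(names,zmid,sol):
    for n in names:
        d=grab_frame(n); rs=[r['region'] for r in cut_out('tray_b_mid',d)]
        c=proj([[A[0],A[1],zmid]],d)[0].astype(int)
        rs=[m for m in rs if 0<=c[0]<640 and 0<=c[1]<480 and m[c[1],c[0]]]
        print(n,len(rs))
        save(d,'st_%d_%s'%(d['shot'],n))
        for m in rs:
            global SOL
            import look; look.SOL=sol; draw.__defaults__=(sol,)
            p,f=fit([(d,m.astype(float))],(A[0],A[1],zmid,A[3]),0,zmid); print(p.round(4),round(f,3),m.sum())
E
python3 -c "
from stack import *
two=np.vstack([SOL,SOL-[0,0,.032]])
fitrim(('wrist','scene','top'),.063,two)
d=grab_frame('wrist'); im=cv2.cvtColor(d['frame'],cv2.COLOR_RGB2BGR)[60:420,120:520].repeat(2,0).repeat(2,1)
e=cv2.imread([__import__('glob').glob('pics/st_*_scene.png')][0][-1])[230:380,240:370]
cv2.imwrite('pics/w3.png',np.hstack([cv2.resize(im,(400,360)),cv2.resize(e,(312,360))]))"
```

```text
wrist 1
[0.471  0.2156 0.063  0.7257] 0.04 12201
scene 1
[0.4906 0.2287 0.063  0.6951] 0.231 2347
top 0
```

View pics/w3.png

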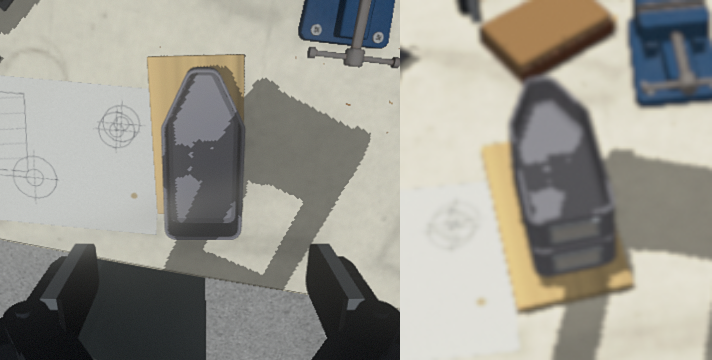

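B sits evenly in A: concentric in the wrist view, step on the rim with both label holders showing in the scene view. Now tray C.

```bash
python3 -c "
from go import *
step(C,1,.14,.611); step(C,-1,.14,.611)
print(ctrl.read_state()['joints'].round(3))"
```

```text
t 8.97 xyz [ 108.3 -215.7   23. ] turn [-0.719 -0.296 -2.267] n>= 13.0 tcp-> [0.4046 0.446  0.1757]
t 8.97 xyz [ 108.3 -215.7   23. ] turn [-0.239  0.582  0.759] n>= 6.0 tcp-> [0.4046 0.446  0.1757]
[ 0.274 -0.02   1.848  0.     1.316  1.119]
```

Emit:
step_arm --hand '[100, 100, 100, 100, 100, 100, 100, 100, 100, 100]' --xyz '[[10, -22, -5], [20, -44, -10], [30, -66, -15], [40, -88, -20], [55, -110, -20], [65, -132, -20], [75, -154, -20], [86, -176, -20], [97, -200, -20], [108, -216, -20]]' --turn '[[0, 0, -0.18], [0, 0, -0.36], [0, 0, -0.54], [0, 0, -0.72], [0, 0, -0.9], [0, 0, -1.08], [0, 0, -1.26], [0, 0, -1.44], [0, 0, -1.62], [0, 0, -1.8]]'

```text
t: 10.22
tool_pos: [0.404, 0.4467, 0.2181]
eef_rot: [[-0.82, 0.572, -0.003], [0.572, 0.82, -0.002], [0.001, -0.003, -1.0]]
wrist_force: [0.1, -0.2, -0.5]
finger_gap: 0.996
gripper_force: 0.0
```

```bash
python3 -c "
from go import *
step(C,1,.14,.611)
d=grab_frame('wrist'); save(d,'w4')
for r in cut_out('tray_b_mid',d): print(r['confidence'],r['centre'],r['region'].sum())
print(ctrl.read_state()['joints'].round(3))"
```

```text
t 10.22 xyz [-0.9 -0.1 42.4] turn [-0.171 -0.597 -0.533] n>= 5.0 tcp-> [0.4046 0.446  0.1757]
0.71 [387.7, 207.4] 2148
[ 0.705  0.179  1.599  0.     1.367 -0.254]
```

Emit:
step_arm --hand '[100, 100, 100, 100, 100, 100]' --xyz '[[-1, 0, 10], [-1, 0, 20], [-1, 0, 30], [-1, 0, 42], [-1, 0, 42], [-1, 0, 42]]' --turn '[[-0.035, -0.12, -0.107], [-0.07, -0.24, -0.214], [-0.105, -0.36, -0.32], [-0.14, -0.48, -0.427], [-0.171, -0.597, -0.533], [-0.171, -0.597, -0.533]]'

```text
t: 11.08
tool_pos: [0.4039, 0.4437, 0.1751]
eef_rot: [[-0.818, 0.066, 0.571], [0.053, 0.998, -0.039], [-0.573, -0.001, -0.82]]
wrist_force: [0.3, -0.2, 0.3]
finger_gap: 0.999
gripper_force: 0.0
```

```bash
python3 -c "
from go import *
step(C,1,.14,.611)
d=grab_frame('wrist'); im=cv2.cvtColor(d['frame'],cv2.COLOR_RGB2BGR)
P=pose(C,.611)
for Q,c in((z(OUT,.022),(0,255,0)),(z(inset(.003),.022),(0,255,255)),(z(OUT,-.01),(0,0,255))): cv2.polylines(im,[np.int32(np.round(proj(P(Q),d)))],True,c,1)
cv2.imwrite('pics/w5.png',im)
D=[(n,grab_frame(n)) for n in ('scene','top')]
for r in cut_out('tray_b_mid',d): 
  m=r['region'].astype(float); print(r['confidence'],r['centre'],m.sum())
  if m.sum()>6000:
    for zz in (.070,.0737,.077): print(*fit([(d,m)],C,.611,zz))
"
```

```text
t 11.07 xyz [-0.8  2.3 -0.2] turn [-0.006 -0.001 -0.006] n>= 1.0 tcp-> [0.4046 0.446  0.1757]
0.75 [230.8, 55.0] 8690.0
[11.08866667 -5.3985      0.07        2.28866667] 1.0
[11.08866667 -5.3985      0.0737      2.28866667] 1.0
[11.08866667 -5.3985      0.077       2.28866667] 1.0
```

View pics/w5.png

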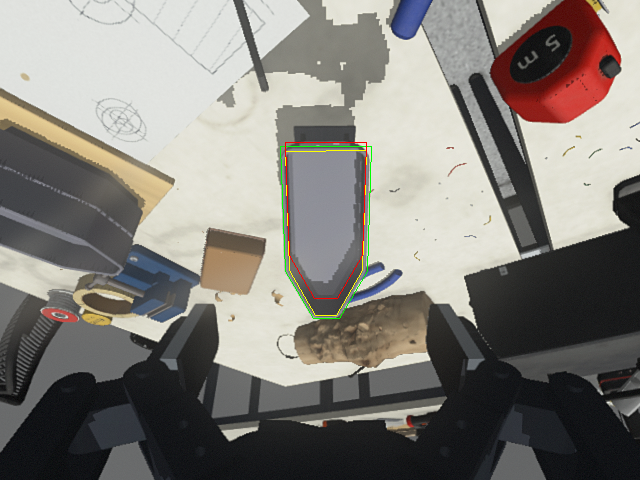

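The wrist view shows C's outline within about 2 px on each side (columns 286–370, rows 145–318). One refit with a colour mask for the z and axial offset.

```bash
python3 -c "
from go import *
d=grab_frame('wrist'); f=d['frame'].astype(int)
m0=cv2.dilate((draw(C,.611,d)>0).astype(np.uint8),np.ones((13,13)))
m=((f[...,0]-f[...,2]<6)&(f.sum(2)<450)&(m0>0)).astype(np.uint8)
m=cv2.morphologyEx(m,cv2.MORPH_OPEN,np.ones((5,5))); m=cv2.morphologyEx(m,cv2.MORPH_CLOSE,np.ones((9,9))).astype(float)
for r in (150,180,220,260,300): xs=np.nonzero(m[r])[0]; print(r,xs.min(),xs.max(),f[r,270:292:3].sum(1)//3)
S=np.load('pics/r_scene.npz');T=np.load('pics/r_top.npz')
print(m.sum(),draw(C,.611,d).sum())
for o in ([(d,m)],[(d,m),(S,S['reg'][5].astype(float))],[(d,m),(S,S['reg'][5].astype(float)),(T,T['reg'][2].astype(float))]):
  p,c=fit(o,C,.611); print(p.round(4),round(c,3))
step(p,1,0,.611)
"
```

```text
150 276 363 [222 214 120 130  79 124 139 146]
180 277 363 [220 220 199 140  78 116 123 148]
220 279 362 [198 200 203 133 120  75 124 140]
260 291 361 [213 215 213 215 146 112 104 103]
300 304 340 [219 225 200 166 220 218 220 219]
12521.0 14019.549019607843
[ 0.4846  0.441   0.0697 -0.0442] 0.198
[ 0.4821  0.442   0.0729 -0.0361] 0.256
[ 0.4817  0.4418  0.0727 -0.0397] 0.327
t 11.32 xyz [  5.5   0.4 142.1] turn [-0.012  0.002 -0.025] n>= 3.0 tcp-> [0.4845 0.4417 0.06  ]
```

```bash
python3 -c "
from go import *
C2=(.4818,.4417,.0727,-.045)
step(C,1,.14,.611);step(C,1,0,.611);step(C2,1,.14,.611);step(C2,1,0,.611)
s=ctrl.read_state();print(s['tool_pos'],s['eef_rot'].round(4),s['joint_vel'].round(4))
"
```

```text
t 11.32 xyz [ 4.4 -0.2  1.4] turn [-0.002  0.002 -0.01 ] n>= 1.0 tcp-> [0.4046 0.446  0.1757]
t 11.32 xyz [4.700e+00 1.000e-01 1.414e+02] turn [-0.002  0.002 -0.01 ] n>= 3.0 tcp-> [0.4848 0.4413 0.061 ]
t 11.32 xyz [ 5.1 -1.   2.1] turn [-0.009  0.002 -0.021] n>= 1.0 tcp-> [0.4044 0.4452 0.1747]
t 11.32 xyz [  5.4   0.3 142.1] turn [-0.009  0.002 -0.021] n>= 3.0 tcp-> [0.4846 0.4416 0.06  ]
[0.40735519 0.44597579 0.17937507] [[-0.8158  0.0676  0.5744]
 [ 0.0578  0.9977 -0.0353]
 [-0.5755  0.0044 -0.8178]] [ 0.0005 -0.0011  0.005  -0.0068 -0.0021 -0.0007]
```

Emit:
step_arm --hand '[100, 100, 100, 100, 100, 100, 20, 20, 20, 20]' --xyz '[[5, 0, 40], [5, 0, 80], [5, 0, 110], [5, 0, 130], [5, 0, 141], [5, 0, 141], [5, 0, 141], [5, 0, 141], [5, 0, 141], [5, 0, 141]]' --turn '[[-0.006, 0.002, -0.015], [-0.006, 0.002, -0.015], [-0.006, 0.002, -0.015], [-0.006, 0.002, -0.015], [-0.006, 0.002, -0.015], [-0.006, 0.002, -0.015], [-0.006, 0.002, -0.015], [-0.006, 0.002, -0.015], [-0.006, 0.002, -0.015], [-0.006, 0.002, -0.015]]' --force 40

```text
t: 12.58
tool_pos: [0.483, 0.4418, 0.0613]
eef_rot: [[-0.817, 0.048, 0.574], [0.039, 0.999, -0.028], [-0.575, -0.0, -0.818]]
wrist_force: [-4.1, -0.6, 5.8]
finger_gap: 0.696
gripper_force: 44.3
```

```bash
python3 -c "
from go import *
C2=(.4818,.4417,.0727,-.045)
step(C2,1,0,.611)
s=ctrl.read_state();t=s['tool_pos'];M=R.from_euler('ZY',[C2[3],-.611]).as_matrix()
print('tcp in tray',(M.T@(t-C2[:3])*1e3).round(1),s['finger_gap'],s['gripper_force'],s['wrist_force'].round(1),'up in tool',(s['eef_rot'].T@[0,0,1]).round(3))"
```

```text
t 12.57 xyz [-0.5 -0.1  2. ] turn [-0.002  0.001 -0.003] n>= 1.0 tcp-> [0.4846 0.4416 0.06  ]
tcp in tray [ -5.5   0.2 -10. ] 0.696463263153556 44.29297685623169 [-4.1 -0.6  5.8] up in tool [-0.575 -0.    -0.818]
```

Emit:
step_arm --hand '[20, 20, 20, 20, 20, 20]' --xyz '[[0, 0, -15], [0, 0, -45], [-20, 0, -80], [-40, 0, -110], [-40, 0, -110], [-40, 0, -110]]' --turn '[[0, 0, 0], [0, 0, 0], [0, 0, 0], [0, 0, 0], [0, 0, 0], [0, 0, 0]]'

```text
t: 13.32
tool_pos: [0.4519, 0.4421, 0.1721]
eef_rot: [[-0.819, 0.049, 0.572], [0.039, 0.999, -0.03], [-0.573, -0.002, -0.82]]
wrist_force: [-0.6, 0.8, -2.4]
finger_gap: 0.694
gripper_force: 44.0
```

```bash
python3 -c "
from go import *
T=(.4705,.2153,.095,.7257)
s=ctrl.read_state();print(s['joints'].round(3),s['finger_gap'],s['wrist_force'].round(1))
W=(.43,.40,.095,-.045)
step(W,1,.11); step(T,1,.09)"
```

```text
[ 0.896  0.096  1.903 -0.654  0.871 -0.264] 0.6939905421504979 [-0.6  0.8 -2.4]
t 13.32 xyz [  8.4 -43.2 -31.3] turn [-0.004  0.61  -0.003] n>= 4.0 tcp-> [0.425  0.4002 0.193 ]
t 13.32 xyz [ -21.7 -229.1   14.7] turn [-0.238  0.578 -0.749] n>= 6.0 tcp-> [0.4668 0.212  0.173 ]
```

Emit:
step_arm --hand '[20, 20, 20, 20, 20, 20]' --xyz '[[2, -10, -10], [4, -20, -20], [8, -43, -31], [8, -43, -31], [8, -43, -31], [8, -43, -31]]' --turn '[[-0.001, 0.15, 0], [-0.002, 0.3, 0], [-0.003, 0.45, 0], [-0.004, 0.61, -0.003], [-0.004, 0.61, -0.003], [-0.004, 0.61, -0.003]]'

```text
t: 14.08
tool_pos: [0.4254, 0.4002, 0.1918]
eef_rot: [[-0.999, 0.045, 0.001], [0.045, 0.999, -0.001], [-0.001, -0.001, -1.0]]
wrist_force: [-0.9, 0.0, -2.0]
finger_gap: 0.696
gripper_force: 43.9
```

```bash
python3 -c "
from go import *
T=(.4705,.2153,.095,.7257)
step(T,1,.09)"
```

```text
t 14.07 xyz [ -49.9 -186.2   19.1] turn [-0.002  0.    -0.771] n>= 5.0 tcp-> [0.4668 0.212  0.173 ]
```

Emit:
step_arm --hand '[20, 20, 20, 20, 20, 20, 20, 20]' --xyz '[[-8, -30, 3], [-18, -65, 6], [-28, -105, 10], [-38, -145, 15], [-50, -186, 19], [-50, -186, 19], [-50, -186, 19], [-50, -186, 19]]' --turn '[[0, 0, -0.13], [0, 0, -0.28], [0, 0, -0.44], [0, 0, -0.6], [-0.002, 0, -0.771], [-0.002, 0, -0.771], [-0.002, 0, -0.771], [-0.002, 0, -0.771]]'

```text
t: 15.08
tool_pos: [0.4673, 0.2142, 0.1748]
eef_rot: [[-0.747, -0.665, 0.001], [-0.665, 0.747, 0.003], [-0.003, 0.001, -1.0]]
wrist_force: [0.3, -0.3, -1.5]
finger_gap: 0.701
gripper_force: 44.1
```

```bash
python3 -c "
from hold import *
T=(.4705,.2153,.095,.7257)
step(T,1,.02); step(T,1,.0,xg=-.0055,down=.010)
st=ctrl.read_state(); print(st['tool_pos'].round(4),st['eef_rot'].round(4).tolist())
t=st['tool_pos'];R0=st['eef_rot']
d=grab_frame('wrist'); im=cv2.cvtColor(d['frame'],cv2.COLOR_RGB2BGR)
yaw=np.arctan2(-R0[1,0],-R0[0,0]); M=R.from_euler('z',yaw).as_matrix()
p=np.r_[t-M@[-.0055,0,-.010],yaw]; P=pose(p)
for Q,c in((z(OUT,.022),(0,255,0)),(z(inset(.003),.022),(0,255,255))): cv2.polylines(im,[np.int32(np.round(proj(P(Q),d)))],True,c,1)
cv2.imwrite('pics/w6.png',im)
for n in('scene','top','wrist'):
  d=grab_frame(n); save(d,'h6'+n)
  for r in cut_out('tray_b_mid',d):
    m=r['region'].astype(float); q,f=fit([(d,m)],p,0,p[2]); print(n,round(r['confidence'],2),m.sum(),q.round(4),round(f,3),'expected',p.round(4))
e=cv2.imread('pics/h6scene.png')[190:340,240:390]
cv2.imwrite('pics/w6.png',np.hstack([im[150:450,120:520],cv2.resize(e,(300,300))]))
"
```

```text
t 15.07 xyz [ 2.1 -1.4 71.8] turn [0.001 0.003 0.001] n>= 2.0 tcp-> [0.4668 0.212  0.103 ]
t 15.07 xyz [ 2.7 -1.4 89.8] turn [0.001 0.003 0.001] n>= 2.0 tcp-> [0.4664 0.2116 0.085 ]
[0.4673 0.2142 0.1748] [[-0.7472, -0.6646, 0.0012], [-0.6646, 0.7472, 0.0031], [-0.0029, 0.0015, -1.0]]
scene 0.64 1797.0 [ 1.9085  0.8638  0.1848 -1.0775] 1.0 expected [0.4714 0.2178 0.1848 0.727 ]
top 0.23 487.0 [0.5607 0.2476 0.1848 0.1942] 5.315 expected [0.4714 0.2178 0.1848 0.727 ]
wrist 0.59 3001.0 [0.6048 0.3978 0.1848 0.087 ] 1.0 expected [0.4714 0.2178 0.1848 0.727 ]
```

View pics/w6.png

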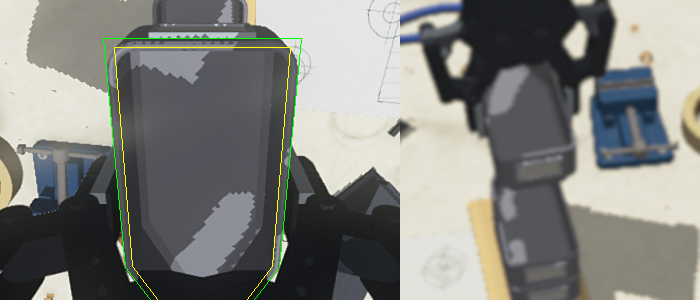

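C's outline as held matches the model (crop columns 104–301, back rim at row 40). Lowering to a hover.

Emit:
step_arm --hand '[20, 20, 20, 20, 20]' --xyz '[[2.5, -1.4, 30], [2.5, -1.4, 55], [2.5, -1.4, 70], [2.5, -1.4, 70], [2.5, -1.4, 70]]' --turn '[[0.001, 0.003, 0.001], [0.001, 0.003, 0.001], [0.001, 0.003, 0.001], [0.001, 0.003, 0.001], [0.001, 0.003, 0.001]]'

```text
t: 16.05
tool_pos: [0.4678, 0.2107, 0.1058]
eef_rot: [[-0.748, -0.663, 0.001], [-0.663, 0.748, 0.001], [-0.001, 0.0, -1.0]]
wrist_force: [1.3, 0.2, -1.0]
finger_gap: 0.697
gripper_force: 44.2
```

```bash
python3 -c "
from go import *
T=(.4705,.2153,.095,.7257)
step(T,1,0,xg=-.0055,down=.010)
for n in('scene','top'): save(grab_frame(n),'h7'+n)
step(T,1,0,xg=-.0055,down=.010)
a=cv2.imread('pics/h7scene.png')[210:360,250:380];b=cv2.imread('pics/h7top.png')[250:370,270:390]
cv2.imwrite('pics/w7.png',np.hstack([cv2.resize(a,(390,450)),cv2.resize(b,(400,450))]))"
```

```text
t 16.05 xyz [ 0.4  1.7 20.8] turn [ 0.     0.001 -0.001] n>= 1.0 tcp-> [0.4664 0.2116 0.085 ]
t 16.15 xyz [ 0.6  1.8 21.1] turn [-0.     0.002 -0.001] n>= 1.0 tcp-> [0.4664 0.2116 0.085 ]
```

View pics/w7.png

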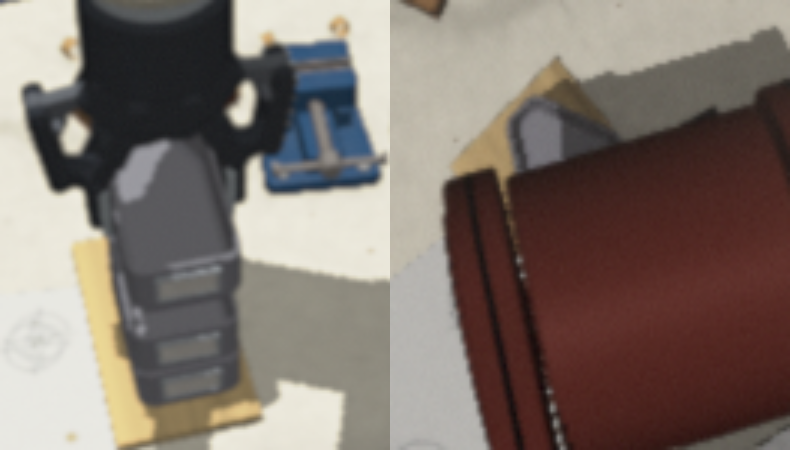

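C hovers in line over the stack. Lowering it home.

Emit:
step_arm --hand '[20, 20, 20, 20, 20, 20, 20]' --xyz '[[0.5, 1.8, 4], [0.5, 1.8, 8], [0.5, 1.8, 12], [0.5, 1.8, 15], [0.5, 1.8, 18], [0.5, 1.8, 19], [0.5, 1.8, 19]]' --turn '[[0, 0.002, 0], [0, 0.002, 0], [0, 0.002, 0], [0, 0.002, 0], [0, 0.002, 0], [0, 0.002, 0], [0, 0.002, 0]]'

```text
t: 17.02
tool_pos: [0.4654, 0.2114, 0.0858]
eef_rot: [[-0.748, -0.663, -0.002], [-0.663, 0.748, -0.001], [0.003, 0.001, -1.0]]
wrist_force: [1.0, 0.9, -1.7]
finger_gap: 0.697
gripper_force: 44.2
```

Emit:
step_arm --hand '[20, 20, 20, 20]' --xyz '[[0, 0, 1], [0, 0, 2], [0, 0, 3], [0, 0, 3]]' --turn '[[0, 0, 0], [0, 0, 0], [0, 0, 0], [0, 0, 0]]'

```text
t: 17.52
tool_pos: [0.4656, 0.2116, 0.0839]
eef_rot: [[-0.748, -0.663, -0.002], [-0.663, 0.748, -0.001], [0.002, 0.001, -1.0]]
wrist_force: [-5.0, -1.1, 7.5]
finger_gap: 0.691
gripper_force: 45.2
```

Emit:
step_arm --hand '[20, 100, 100, 100, 100, 100, 100, 100, 100]' --xyz '[[0, 0, -0.5], [0, 0, -1], [0, 0, -1], [0, 0, -1], [0, 0, -8], [0, 0, -40], [0, 0, -90], [0, 0, -140], [0, 0, -140]]' --turn '[[0, 0, 0], [0, 0, 0], [0, 0, 0], [0, 0, 0], [0, 0, 0], [0, 0, 0], [0, 0, 0], [0, 0, 0], [0, 0, 0]]'

```text
t: 18.65
tool_pos: [0.4688, 0.2125, 0.2287]
eef_rot: [[-0.748, -0.663, 0.008], [-0.663, 0.748, 0.002], [-0.007, -0.004, -1.0]]
wrist_force: [0.5, 0.2, -0.5]
finger_gap: 0.998
gripper_force: 0.0
```

```bash
python3 -c "
from stack import *
three=np.vstack([SOL-[0,0,.032*k] for k in range(3)])
fitrim(('wrist','scene'),.095,three)
d=grab_frame('wrist');e=grab_frame('scene'); B_=lambda q:cv2.cvtColor(q['frame'],cv2.COLOR_RGB2BGR)
cv2.imwrite('pics/w8.png',np.hstack([B_(d)[30:380,130:530],cv2.resize(B_(e)[210:360,235:395],(373,350))]))"
```

```text
wrist 0
scene 0
```

View pics/w8.png

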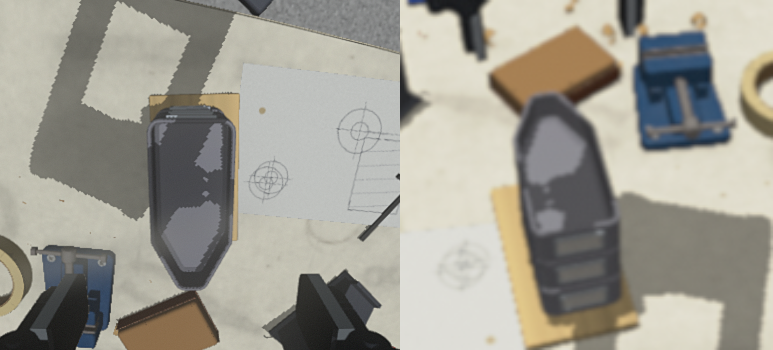

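Three label holders are evenly spaced (rows 245, 271, 298) and the noses line up. One numeric check of the top rim.

```bash
python3 -c "
from stack import *
three=np.vstack([SOL-[0,0,.032*k] for k in range(3)]); draw.__defaults__=(three,)
T0=(.4705,.2153,.095,.7257)
for n in('wrist','scene'):
  d=grab_frame(n); f=d['frame'].astype(int)
  m0=cv2.dilate((draw(T0,0,d)>0).astype(np.uint8),np.ones((11,11)))
  m=((f[...,0]-f[...,2]<8)&(f.sum(2)<480)&(m0>0)).astype(np.uint8)
  m=cv2.morphologyEx(m,cv2.MORPH_OPEN,np.ones((3,3))); m=cv2.morphologyEx(m,cv2.MORPH_CLOSE,np.ones((15,15))).astype(float)
  for zz in (.092,.095,.098,.101):
    p,c=fit([(d,m)],T0,0,zz); print(n,p.round(4),round(c,3))
print(ctrl.read_state()['t'])"
```

```text
wrist [0.4708 0.2157 0.092  0.7293] 0.036
wrist [0.4696 0.2146 0.095  0.7314] 0.049
wrist [0.4689 0.2144 0.098  0.7334] 0.069
wrist [0.4685 0.2145 0.101  0.7425] 0.093
scene [0.4736 0.2177 0.092  0.6579] 0.105
scene [0.4723 0.2167 0.095  0.6543] 0.111
scene [0.4707 0.2157 0.098  0.651 ] 0.118
scene [0.469  0.2143 0.101  0.6444] 0.125
19.05
```

The top tray sits within about 1 mm of A, low and level, and the gripper is clear, so I'm handing in.

```bash
python3 -c "
from plant import order
print(order.finish_job())"
```

```text
the job is handed in; nothing more can be done
None
```

I nested trays B and C on tray A, nose over nose, with C on top, and handed the job in at about 19 s. My last camera check put the top tray about 1 mm from tray A's centre, but the hand-in gave no verdict.

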